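Lid on the curing box, then hold the spring-return gate half open

ROBOT

A 6-joint arm with a two-finger parallel gripper is mounted at the origin on the work surface. World frame = base frame: x ahead of the robot, y to its left, z up, the work surface at z = 0. Lengths are in m, angles in rad, forces in N, time in s.
With the tool pointing down it reaches from about 0.35 to 0.975 m from the base axis. Payload 4.9 kg.
Tool frame: the origin (TCP) lies at the very end of the fingers, on their centre line; the grasp point (between the pads) lies 19 mm behind it; z points along the fingers, y is the line along which they close (so a half turn about z gives the same grasp; the last joint's range is limited). The gripper opens to 85 mm and grips with 20 to 120 N. Pads are 22 mm wide; open, the fingers measure 114 mm over their backs; the gripper's body (76 mm by 85 mm) begins 54 mm behind the grasp point. The pads swing forward as they close: fully open they stand 13 mm farther back than shut.
Start: joints at [1.229, 0.053, 1.613, -0, 1.476, -0.119], TCP at [0.138, 0.61, 0.231] pointing down, gripper open.
Joint ranges: [-3.01, 3.01], [-1.01, 2.22], [0.06, 2.58], [-1.02, 4.17], [0.09, 2.62], [-3.14, 3.14]. Speed limits (rad/s): [2.57, 2.57, 3.14, 3.14, 3.14, 3.14].

INTERFACE

Orientations are given as a unit quaternion [w, x, y, z].
In Python, from plant import manip gives the robot as it stands.
- The arm moves only by the tool move_arm, never from a script. Its argument "plan" is a list that holds one entry, the list of rows, each a list of 7 numbers: the shift along the tool's x, y, z as a fraction of full scale, then the turn, a rotation vector about the tool's x, y, z as a fraction of full scale, then the closure, from 0 (fully open) to 1 (shut). In form: [[[dx, dy, dz, wx, wy, wz, fingers], ...]]. A call has exactly 10 rows; each row shifts and turns the commanded pose from where the row before left it, along the tool's axes as they then stand; what a row does not reach is not made up. Full scale, the value 1, is 0.12 m for a shift and 0.15 rad for a turn. A row lasts 1/8 s, in which the tool goes at most 62.5 mm and 10.7 degrees, less where a joint would pass 70% of its speed; a pose out of reach is approached as far as the arm can. A call with a number of a shift or a turn outside -1 to 1 is refused whole. A call with a gripper value outside its range is refused whole. The fingers move at their own pace and stop on an object; the grip force is fixed at half the most. Time passes only in rows, so rows that do not move let the fingers close, or fill a call up. It gives the time, the measured TCP pose, the force, the opening and the grip force at its end, in the units of the state.
- manip.state(): the state, without advancing time (a new reading comes with each control period).
- manip.grab_frame(name): name is "scene" or "top"; returns a dict with "pixels" (400x640x3 uint8, blue, green, red), "depth" (400x640 float32, m along the optical axis (not along the pixel's ray), 0 where there is no reading), "vfov" (degrees; the focal length in pixels is half the picture's height over the tangent of half this angle, whatever the lens; pixels are square), "cx", "cy" (the principal point, pixels), "view" (4x4, takes a point from world to camera coordinates). Camera axes: x right, y down, z forward; pixel columns grow to the right and rows downward; lengths in m; the calibration is good to about 2 mm. A picture is of the moment at which its call begins.
- manip.job_done(): hands the job in; it is judged then, once.
The state is a dict: "time": time; "joint_pos": joint angles; "joint_vel": joint speeds; "joint_efforts": joint torques, N m; "tool_pos": TCP position; "tool_rot": TCP orientation; "contact_force": force on the tool from outside, world axes, zero at the start; "ft_torque": the same for the moment, N m; "gripper_width": opening from 0.0 (shut) to 1.0 (fully open); "grasp_force": force on a finger pad.
Only numpy, scipy, OpenCV 4.12 (cv2) and the standard library are available. Lean on these libraries where they do the work, as an engineer would, in place of code of your own. Each camera call takes 0.05 s, during which the arm holds its last target. There are 200 camera calls.

TASK

Close up the loaded resin curing box: lift the lid off the bench, set it down (do not drop it) square in the mouth of the box so that it sits home all round, and let go of it. Only then take the black pull handle of the spring-return extraction gate on the side of the box with the fingers, draw the gate open to half of its travel, never past three quarters, and finish while still holding it there against its spring. Leave the casting lying in the box and everything else on the bench where it is.

Things in the scene. Friction and masses are not known exactly. Their poses are not given: they have to be found in the camera images.
- cure_box: White open-topped curing box fixed to the bench; place and yaw vary. Outside 200 (x) x 150 (y) x 110 mm high, walls 5 mm. Origin: centre of its underside on the bench; z up; +y is the side with the extraction port, its black spigot, the gate and the hose. In its frame the gate's square aluminium body spans x -20 to 80, y 122 to 148, z up to 102 mm; the 75 mm hose bends to +x at y 250.
- box_mouth (a point): Centre of the box's mouth (190 x 140 mm inside, so the lid's lip has 4 mm to spare on each side), at rim height: 110 mm above the box's origin. Axes as the box's.
- lid: Loose lid, 0.25 to 0.5 kg: white frame 200 (x) x 150 (y) x 5 mm with clear window; under it a locating lip 182 x 132 mm, 10 mm deep, tapering to 176 x 126 at its foot. Starts right way up on the bench, yaw within 0.9 rad. Origin: centre of the lip's underside; z up. Home on the box its origin is 100 mm above the box's origin, x axes parallel, either way round.
- lid_grip (a point): Middle of the lid's handle: a round steel bar of 12 mm diameter along the lid's x axis, 132 mm between its two posts, its axis 50 mm above the lid's origin and 35 mm above the top of the lid. Grip it from above, fingers closing along the lid's y axis.
- gate (a joint): Opening of the sliding gate in m: 0 shut, 0.064 fully open (end stop); half travel is 0.032. It opens straight along the box's -x direction (the handle is drawn away from the gate body). A return spring pulls it shut: 4 N shut, 10.4 N at half, 16.8 N fully open (200 N/m), with light damping and friction; let go, it slides shut.
- gate_grip (a point): Grip point in the gate's pull handle, moving with it: mid thickness, mid width, 114 mm above the bench. The handle is an upright black plate 14 mm thick (box x), 40 mm wide (box y), top at 128 mm. Gate shut: x -72, y 135 mm in the box's frame, 45 mm clear between handle and gate body. Axes as the box's. Pinch from above, fingers closing along the box's x, one before and one behind the plate.
- gate_handle: The black pull handle itself (see gate_grip). Origin: on its rear face, 52 mm above the bench. The thin steel blade from it into the gate body reaches 85 mm above the bench; a steel rod runs low, 12 mm above the bench, into the spring tube beside the gate body.
- casting: Cured amber resin casting 110 x 70 x 22 mm lying on the floor of the box. Origin: centre of its underside. To be left alone.
- resin_bottle: White bottle, 68 mm diameter, 175 mm high, standing. Origin: centre of its underside. To be left alone.
- hardener_bottle: White bottle, 56 mm diameter, 150 mm high, standing. Origin: centre of its underside. To be left alone.
- pigment_jar: Low clear jar, 72 mm diameter, 45 mm high. Origin: centre of its underside. To be left alone.
- mixing_cup: Empty clear cup, 84 mm diameter at the rim, 100 mm high, standing behind the box. Origin: centre of its underside. To be left alone.
- stir_stick: Flat wooden stirring stick 168 x 18 x 4 mm lying on the bench in front of the box. Origin: centre of its underside. To be left alone.
- tape_roll: Roll of masking tape lying flat, 100 mm diameter, 36 mm high. Origin: centre of its underside. To be left alone.
- brush: Brush, 180 mm long, lying on the bench. Origin: on its underside. To be left alone.

How it is judged:
On the way, in this order (a step that is already met when the one before it is completed fails the run):
1. the lid sits home on the box, let go, with the gate still shut (z of lid in the frame of cure_box between 0.096 and 0.1035 m and horizontal distance between lid and cure_box below 0.009 m and angle between lid's own z axis and vertical below 0.035 rad and angle between the x axis of lid and the x axis of cure_box, either way round below 0.09 rad and contact force between the fingers and lid below 0.1 N and value of joint gate below 0.006 m), for 0.2 s.
2. the gate is held by the fingers at half travel (value of joint gate between 0.026 and 0.038 m and contact force between the fingers and gate_handle above 5 N), for 0.2 s.
At the end, for the whole second after the job is handed in: Lid home in the mouth (height within 4 mm, centred within 9 mm, level within 2 deg, square within 5 deg), not touched; gate still at 32 mm open within 6 mm, fingers pressing its handle with over 5 N; casting on the box floor within 20 mm of where it was (all of step 2 and z of lid in the frame of cure_box between 0.096 and 0.1035 m and horizontal distance between lid and cure_box below 0.009 m and angle between lid's own z axis and vertical below 0.035 rad and angle between the x axis of lid and the x axis of cure_box, either way round below 0.09 rad and contact force between the fingers and lid below 0.1 N and velocity of joint gate between -0.02 and 0.02 m/s and z of casting in the frame of cure_box below 0.012 m and distance of casting from where it was at the start of the episode below 0.02 m); the arm keeps its last pose, push and grip.
It fails at once if the gate is drawn open before the lid is home on the box (value of joint gate above 0.01 m and not (z of lid in the frame of cure_box between 0.096 and 0.1035 m and horizontal distance between lid and cure_box below 0.009 m and angle between lid's own z axis and vertical below 0.035 rad and angle between the x axis of lid and the x axis of cure_box, either way round below 0.09 rad)).
It fails at once if the gate is opened past three quarters of its travel (48 mm) (value of joint gate above 0.048 m).
It fails at once if the lid is dropped (linear speed of lid above 0.5 m/s and contact force between the fingers and lid below 0.1 N).
It fails at once if a bystander on the bench is moved more than 40 mm (distance of any of resin_bottle, hardener_bottle, pigment_jar, mixing_cup, stir_stick, tape_roll, brush from where it was at the start of the episode above 0.04 m).
It also fails if it takes over 50 s, if anything falls off the work surface, if the arm or the gripper's body presses on something with over 40 N, if the wrist force passes 120 N, or if a joint passes its speed limit or range.

## Working session

There is one attempt and no reset: what is moved stays moved. The work goes in short steps, Python scripts to look and compute and a tool call to move; the robot and the scene stay as the last step left them, time stands still between calls to the robot, and variables do not carry over. Pictures are saved under pics/ and viewed, at most 10 in all, crops included, and the job is handed in when it is done.

Besides the shell and the picture viewer there is one more tool, called after ">>>" as name([rows], argument=value, ...), one row to a line, values as JSON. move_arm: Moves the arm, as the interface text tells. Its arguments: {"type":"object","properties":{"plan":{"type":"array"}},"required":["plan"]}

```bash
mkdir -p pics
cat > h.py <<'E'
import numpy as np, cv2
from plant import manip
def grab(n):
    f=manip.grab_frame(n); h,w=f["depth"].shape
    fl=h/2/np.tan(np.radians(f["vfov"])/2)
    v,u=np.mgrid[:h,:w]; d=f["depth"]
    P=np.stack([(u-f["cx"])/fl*d,(v-f["cy"])/fl*d,d,np.ones_like(d)],-1)
    W=(P@np.linalg.inv(np.array(f["view"])).T)[...,:3]; W[d==0]=np.nan
    return f["pixels"],W,f
E
python3 - <<'E'
from h import *
for n in("scene","top"):
    p,W,f=grab(n); cv2.imwrite(f"pics/{n}0.png",p); np.savez(f"/tmp/{n}0.npz",p=p,W=W)
s=manip.state();print(s["tool_rot"],s["tool_pos"],s["time"])
E
```

```text
[-2.30571014e-04  1.11151286e-01  9.93803038e-01 -9.27188159e-04] [0.13788174 0.6090132  0.23017161] 0.1
```

View pics/top0.png

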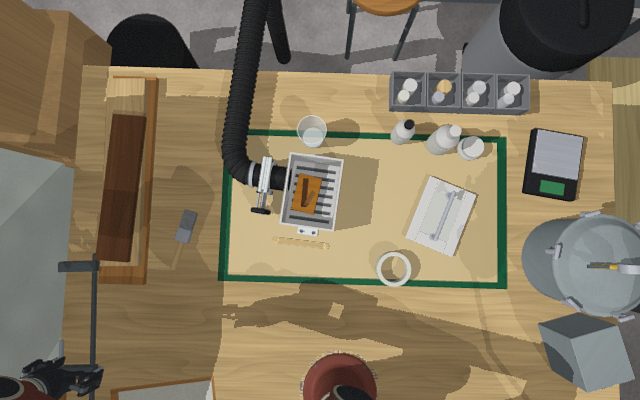

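View pics/scene0.png

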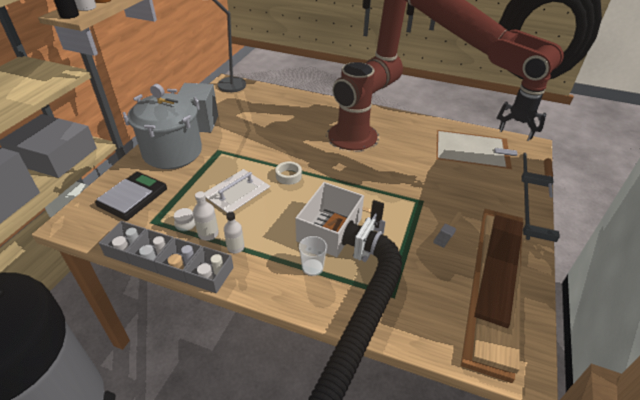

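The top view shows the box at about (312,192), with the gate on its left and the black handle at about (261,210). The lid is at about (441,215) with its bar along (435,235)-(447,195). Next I'll measure these.

Run:
```python
import numpy as np, cv2
d=np.load("/tmp/top0.npz");p=d["p"];W=d["W"]
v,u=np.mgrid[:400,:640]
def roi(u0,u1,v0,v1,z0,z1):
    m=(u>=u0)&(u<=u1)&(v>=v0)&(v<=v1)&(W[...,2]>z0)&(W[...,2]<z1); return W[m],m
def rect(n,q):
    r=cv2.minAreaRect(q[:,:2].astype(np.float32)*1000); print(n,len(q),r,"z",np.median(q[:,2]))
print("bench z",np.median(W[250:270,300:360,2]))
q,m=roi(270,350,145,240,.098,.118);n,l,st,c=cv2.connectedComponentsWithStats(m.astype(np.uint8));print(st[:,:])
k=1+np.argmax(st[1:,4]);rect("box",W[l==k])
rect("lid",roi(395,485,170,262,.008,.03)[0])
q,m=roi(395,485,170,262,.04,.08);rect("bar",q)
q,m=roi(245,275,190,220,.115,.15);rect("handle",q);print(q.mean(0))
for r in range(200,218):print(r,[round(x*1000) for x in W[r,246:276,2]])
for nm,b in dict(tape=(370,415,245,290),bot=(425,462,120,158),bot2=(390,416,115,146),jar=(456,486,135,162)).items():
    q,_=roi(*b,.02,.3);print(nm,np.nanmin(q,0),np.nanmax(q,0))
```

```text
bench z nan
[[     0      0    640    400 255453]
 [   279    152     65     79    526]
 [   270    157      2      3      6]
 [   270    161      2     11     15]]
box 526 ((570.3077392578125, 94.31194305419922), (150.15968322753906, 200.1553955078125), 83.48711395263672) z 0.1096010526759813
lid 3163 ((516.0158081054688, -283.46173095703125), (265.6671447753906, 267.0461120605469), 3.3153693675994873) z 0.01537172224868244
bar 237 ((479.5272216796875, -256.7903747558594), (57.20992660522461, 245.76084899902344), 49.93998718261719) z 0.05491347120218615
handle 78 ((513.53369140625, 235.67706298828125), (38.13841247558594, 13.685872077941895), 83.67940521240234) z 0.12756938790896089
[0.51345192 0.23509826 0.1271709 ]
200 [-1, 1, 1, -2, 2, 3, -1, -1, 0, 0, 2, 16, 14, -1, -3, -3, 90, 70, 51, 29, -1, 0, 5, -2, -1, -1, 2, 0, 1, -1]
201 [0, -1, 1, 2, 2, 0, 3, -1, -1, 3, -1, 13, 16, 2, 0, 84, 83, 68, 46, 34, 3, 3, 0, 2, 0, -1, 4, 1, -1, 0]
202 [0, 4, 4, 2, 1, 4, 3, 1, 3, 0, -3, 15, 12, -1, -2, 86, 84, 67, 46, 29, 4, 1, 3, 3, 2, 1, 0, 0, 4, 4]
203 [2, 2, 0, -2, 0, 1, 0, 6, 0, -1, -4, 19, 1
[... 186 characters left out ...]
 2, 0, 2, 0, 1, 2, -2, 12, 12, 0, 1, 0, 85, 72, 57, 36, 18, 4, 7, -2, -1, 3, -1, -2, -1, 5, 4]
206 [-3, 0, -2, 2, -2, -5, 2, -1, 3, -1, 17, 14, 4, 3, -3, 84, 71, 56, 37, 0, -3, 3, 0, -1, 5, -7, 0, -2, 2, 0]
207 [1, 0, -2, 0, 63, 127, 126, 126, 126, 127, 124, 14, 5, 4, 86, 81, 74, 51, 33, 4, 2, -1, 7, -1, 3, 1, 4, 2, 4, -2]
208 [-4, 4, -2, 4, 60, 125, 128, 125, 126, 128, 128, 129, 126, 127, 125, 125, 128, 123, 32, 2, 0, 1, 4, 2, 2, 1, -2, -2, 3, 0]
209 [0, 3, 2, 5, 4, 130, 129, 130, 130, 129, 130, 129, 128, 124, 129, 131, 134, 130, 127, 123, 105, 67, 0, 2, 0, 0, 0, 4, 0, 0]Traceback (most recent call last):
  File "<stdin>", line 14, in <module>
ValueError: cannot convert float NaN to integer
```

Run:
```python
import numpy as np, cv2
d=np.load("/tmp/top0.npz");p=d["p"];W=d["W"]
v,u=np.mgrid[:400,:640]
R=(u>400)&(u<482)&(v>170)&(v<260)
for n,a,b in(("lid",.009,.03),("bar",.045,.08)):
    m=R&(W[...,2]>a)&(W[...,2]<b)
    k,l,st,c=cv2.connectedComponentsWithStats(m.astype(np.uint8),connectivity=4 if n=="lid" else 8);k=1+np.argmax(st[1:,4]);q=W[l==k]
    print(n,st[k],cv2.minAreaRect(q[:,:2].astype(np.float32)*1000),np.median(q[:,2]))
for nm,b in dict(tape=(370,415,245,290),bot=(425,462,120,158),bot2=(390,416,115,146),jar=(456,486,135,162),cup=(297,328,115,147),hosegate=(225,287,150,215)).items():
    q=W[b[2]:b[3],b[0]:b[1]].reshape(-1,3);q=q[q[:,2]>.025];print(nm,np.nanmin(q,0).round(3),np.nanmax(q,0).round(3))
```

```text
lid [ 405  176   71   81 3123] ((517.0612182617188, -289.26190185546875), (151.42465209960938, 200.04763793945312), 68.98348236083984) 0.015394459209391309
bar [434 191  22  50 228] ((516.6937866210938, -288.850830078125), (13.914568901062012, 154.4062957763672), 68.88832092285156) 0.055058930443973364
tape [ 0.309 -0.199  0.025] [ 0.407 -0.1    0.043]
bot [ 0.7   -0.345  0.025] [ 0.765 -0.243  0.181]
bot2 [ 0.728 -0.19   0.025] [ 0.784 -0.135  0.155]
jar [ 0.693 -0.404  0.025] [ 0.754 -0.279  0.178]
cup [0.703 0.059 0.025] [0.786 0.141 0.104]
hosegate [0.504 0.164 0.026] [0.69  0.346 0.134]
```

Box centre is (570,94) with yaw -6.5°, and lid centre is (517,-289) with yaw -21°. Rim height, lid size and handle position all agree with the given sizes. I'll travel high towards the lid.

>>> move_arm([
  [[-0.34,-0.32,-0.02,0,0,0,0],[-0.34,-0.32,-0.02,0,0,0,0],[-0.34,-0.32,0,0,0,0,0],[-0.34,-0.32,0,0,0,0,0],[-0.34,-0.32,0,0,0,0,0],[-0.34,-0.32,0,0,0,0,0],[-0.34,-0.32,0,0,0,0,0],[-0.34,-0.32,0,0,0,0,0],[-0.34,-0.32,0,0,0,0,0],[-0.34,-0.32,0,0,0,0,0]],
])

```text
time: 1.35
tool_pos: [0.4517, 0.1431, 0.2358]
tool_rot: [-0.0, 0.111, 0.994, 0.0]
contact_force: [0.7, 0.3, -0.5]
gripper_width: 1.001
grasp_force: 0.0
```

```bash
cat >> h.py <<'E'
from scipy.spatial.transform import Rotation as Ro
def go(x,y,z,ydeg):
    """remaining shift (m/.12, tool axes as now) and turn wz (/.15) to target TCP; tool y at ydeg"""
    s=manip.state();q=s["tool_rot"];R=Ro.from_quat([q[1],q[2],q[3],q[0]]).as_matrix()
    t=np.radians(ydeg);T=np.array([[-np.sin(t),np.cos(t),0],[np.cos(t),np.sin(t),0],[0,0,-1]]).T
    d=np.array([x,y,z])-s["tool_pos"]
    print("t",s["time"],"tcp",np.round(s["tool_pos"],4),"yang",np.degrees(np.arctan2(R[1,1],R[0,1])).round(2),"F",np.round(s["contact_force"],1),"w",s["gripper_width"],"g",s["grasp_force"])
    print("now-axes",(R.T@d/.12).round(3),"target-axes",(T.T@d/.12).round(3),"turn",(Ro.from_matrix(R.T@T).as_rotvec()/.15).round(3))
E
python3 -c "from h import *;go(.517,-.289,.16,68.9)"
```

```text
t 1.35 tcp [0.4517 0.1431 0.2358] yang 77.22 F [ 0.7  0.3 -0.5] w 1.0006481679692456 g 0.0
now-axes [-1.327 -3.392  0.631] target-axes [-1.804 -3.164  0.632] turn [ 0.001 -0.001  0.969]
```

>>> move_arm([
  [[-0.166,-0.424,0.05,0,0,0,0],[-0.166,-0.424,0.05,0,0,0,0],[-0.166,-0.424,0.05,0,0,0,0],[-0.166,-0.424,0.05,0,0,0,0],[-0.166,-0.424,0.08,0,0,0,0],[-0.166,-0.424,0.08,0,0,0,0],[-0.166,-0.424,0.13,0,0,0,0],[-0.166,-0.424,0.14,0,0,0,0],[0,0,0,0,0,0.97,0],[0,0,0,0,0,0,0]],
])

```text
time: 2.6
tool_pos: [0.5161, -0.2876, 0.1594]
tool_rot: [-0.001, 0.183, 0.983, 0.0]
contact_force: [-0.9, 0.7, 0.1]
gripper_width: 0.995
grasp_force: 0.0
```

Run:
```python
from h import *
go(.517,-.289,.033,68.9)
p,W,f=grab("top");cv2.imwrite("pics/t1.png",cv2.resize(p[120:300,340:560],None,fx=3,fy=3))
p,W,f=grab("scene");cv2.imwrite("pics/s1.png",cv2.resize(p[120:300,140:360],None,fx=3,fy=3))
```

```text
t 2.6 tcp [ 0.5161 -0.2876  0.1594] yang 68.93 F [-0.9  0.7  0.1] w 0.9952176909695971 g 0.0
now-axes [-0.013 -0.009  1.053] target-axes [-0.011 -0.008  1.054] turn [ 0.004 -0.012  0.004]
```

View pics/s1.png

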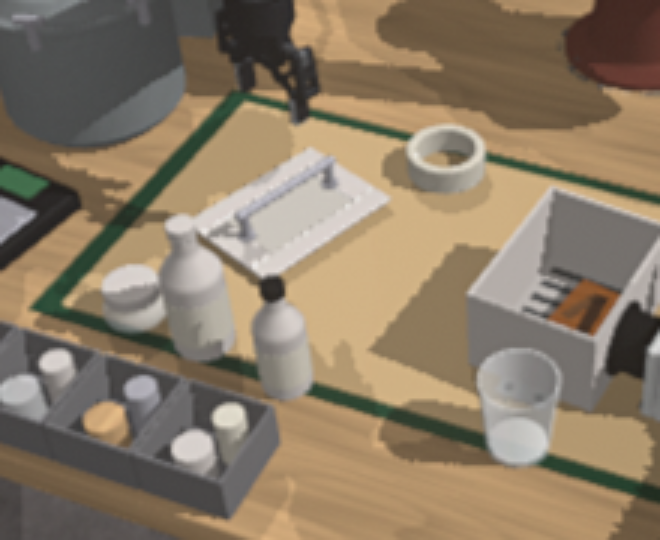

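The gripper stands over the bar's middle (scene crop: fingertips at about (300,115), bar centre at about (290,195) below). I'll go down and close.

>>> move_arm([
  [[-0.01,-0.01,0.22,0,0,0,0],[0,0,0.22,0,0,0,0],[0,0,0.22,0,0,0,0],[0,0,0.21,0,0,0,0],[0,0,0.1,0,0,0,0],[0,0,0.1,0,0,0,0],[0,0,0,0,0,0,0.5],[0,0,0,0,0,0,1],[0,0,0,0,0,0,1],[0,0,0,0,0,0,1]],
])

```text
time: 3.95
tool_pos: [0.5178, -0.2889, 0.0328]
tool_rot: [0.001, 0.183, 0.983, 0.0]
contact_force: [1.6, 4.8, 0.6]
gripper_width: 0.146
grasp_force: 2.4
```

```bash
python3 -c "from h import *;go(.517,-.289,.031,68.9)"
```

```text
t 3.95 tcp [ 0.5178 -0.2889  0.0328] yang 68.89 F [1.6 4.8 0.6] w 0.14637117751123035 g 2.431613802909851
now-axes [ 0.006 -0.003  0.015] target-axes [ 0.006 -0.003  0.015] turn [ 0.002  0.007 -0.001]
```

>>> move_arm([
  [[0,0,0,0,0,0,1],[0,0,0,0,0,0,1],[0,0,-0.05,0,0,0,1],[0,0,-0.1,0,0,0,1],[0,0,-0.2,0,0,0,1],[0,0,-0.22,0,0,0,1],[0,0,-0.22,0,0,0,1],[0,0,-0.22,0,0,0,1],[0,0,-0.22,0,0,0,1],[0,0,-0.1,0,0,0,1]],
])

```text
time: 5.2
tool_pos: [0.5177, -0.2892, 0.1936]
tool_rot: [0.001, 0.183, 0.983, -0.001]
contact_force: [-0.6, -0.1, -4.6]
gripper_width: 0.114
grasp_force: 58.5
```

```bash
python3 -c "from h import *;go(.570,.094,.193,83.5)"
```

```text
t 5.2 tcp [ 0.5177 -0.2892  0.1936] yang 68.9 F [-0.6 -0.1 -4.6] w 0.11383411319130722 g 58.51604640483856
now-axes [7.440e-01 3.136e+00 1.000e-03] target-axes [-0.071  3.222  0.005] turn [-0.007  0.015 -1.699]
```

>>> move_arm([
  [[0,0,0,0,0,-0.85,1],[0,0,0,0,0,-0.85,1],[-0.01,0.2,0,0,0,0,1],[-0.01,0.35,0,0,0,0,1],[-0.01,0.48,0,0,0,0,1],[-0.01,0.5,0,0,0,0,1],[-0.01,0.5,0,0,0,0,1],[-0.01,0.5,0,0,0,0,1],[-0.01,0.4,0,0,0,0,1],[0,0.29,0,0,0,0,1]],
])

```text
time: 6.45
tool_pos: [0.5683, 0.0973, 0.191]
tool_rot: [-0.001, 0.056, 0.998, 0.0]
contact_force: [-0.2, -0.2, -4.7]
gripper_width: 0.119
grasp_force: 58.9
```

Run:
```python
from h import *
go(.570,.094,.133,83.5)
p,W,f=grab("top");cv2.imwrite("pics/t2.png",cv2.resize(p[120:270,230:430],None,fx=3,fy=3));np.savez("/tmp/t2.npz",p=p,W=W)
# lid frame plane fit
m=(W[...,2]>.15)&(W[...,2]<.19);m[:140]=0;m[260:]=0;m[:,:260]=0;m[:,370:]=0
k,l,st,c=cv2.connectedComponentsWithStats(m.astype(np.uint8));k=1+np.argmax(st[1:,4]);q=W[l==k]
print(st[k],cv2.minAreaRect(q[:,:2].astype(np.float32)*1000),np.median(q[:,2]))
A=np.c_[q[:,:2]-q[:,:2].mean(0),np.ones(len(q))];print("tilt",np.linalg.lstsq(A,q[:,2],rcond=None)[0])
```

```text
t 6.45 tcp [0.5683 0.0973 0.191 ] yang 83.57 F [-0.2 -0.2 -4.7] w 0.1189359966646922 g 58.85664761066437
now-axes [-0.018 -0.026  0.483] target-axes [-0.017 -0.026  0.483] turn [ 0.002 -0.01   0.008]
[ 284  194   44   36 1248] ((511.3808898925781, 105.41299438476562), (90.07560729980469, 110.43164825439453), 1.7489473819732666) 0.17296871702833483
tilt [-0.00708678  0.00492464  0.17301069]
```

View pics/t2.png

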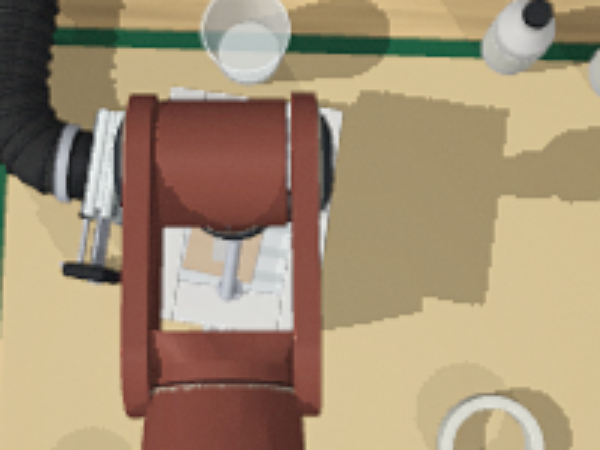

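The lid hangs level over the box (the arm covers most of it at crop (230,230)). I'll correct by a few mm and lower it to just above the mouth.

>>> move_arm([
  [[-0.01,-0.01,0.05,0,0,0,1],[-0.01,-0.016,0.1,0,0,0,1],[0,0,0.1,0,0,0,1],[0,0,0.07,0,0,0,1],[0,0,0.03,0,0,0,1],[0,0,0,0,0,0,1],[0,0,0,0,0,0,1],[0,0,0,0,0,0,1],[0,0,0,0,0,0,1],[0,0,0,0,0,0,1]],
])

```text
time: 7.75
tool_pos: [0.5714, 0.0908, 0.1499]
tool_rot: [0.0, 0.057, 0.998, 0.0]
contact_force: [-0.3, -0.3, -4.1]
gripper_width: 0.115
grasp_force: 59.0
```

Run:
```python
from h import *
go(.5705,.094,.133,83.5)
p,W,f=grab("scene")
cv2.imwrite("pics/s3.png",cv2.resize(p[150:290,250:420],None,fx=4,fy=4))
# expected lid frame corners & box rim corners in scene
fl=200/np.tan(np.radians(f["vfov"])/2)
c,s=np.cos(np.radians(-6.5)),np.sin(np.radians(-6.5))
m=(W[...,2]>.105+.015)&(W[...,2]<.145);m[:150]=0;m[300:]=0;m[:,:270]=0;m[:,420:]=0
q=W[m];b=q[:,:2]-[.5703,.0943];b=np.c_[c*b[:,0]+s*b[:,1],-s*b[:,0]+c*b[:,1]]
k=(abs(b)<[.12,.09]).all(1);print(k.sum(),np.percentile(b[k],[0.5,2,98,99.5],axis=0).round(4),np.median(q[k,2]))
```

```text
t 7.75 tcp [0.5714 0.0908 0.1499] yang 83.51 F [-0.3 -0.3 -4.1] w 0.11525189636606656 g 59.046077728271484
now-axes [0.011 0.026 0.14 ] target-axes [0.011 0.026 0.14 ] turn [0.    0.001 0.002]
1605 [[-0.0991 -0.0775]
 [-0.0926 -0.0749]
 [ 0.0982  0.0699]
 [ 0.0998  0.0712]] 0.13239848466812787
```

View pics/s3.png

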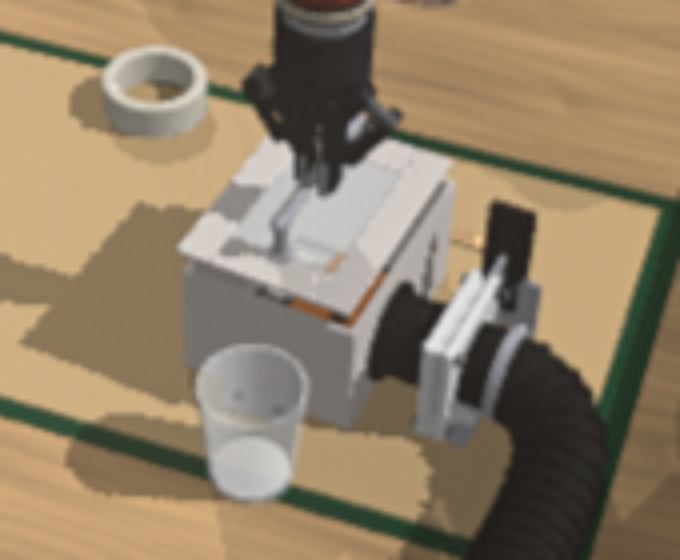

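The picture shows the lid just above the box, about 3 mm off toward box -y. The depth measurement and the TCP agree on this. I'll correct and lower it slowly.

>>> move_arm([
  [[0.01,0.026,0,0,0,0,1],[0,0,0,0,0,0,1],[0,0,0.02,0,0,0,1],[0,0,0.02,0,0,0,1],[0,0,0.02,0,0,0,1],[0,0,0.02,0,0,0,1],[0,0,0.02,0,0,0,1],[0,0,0.015,0,0,0,1],[0,0,0,0,0,0,1],[0,0,0,0,0,0,1]],
])

```text
time: 9.05
tool_pos: [0.5706, 0.094, 0.136]
tool_rot: [0.0, 0.057, 0.998, 0.0]
contact_force: [-0.1, 0.4, -4.8]
gripper_width: 0.118
grasp_force: 59.1
```

```bash
python3 -c "from h import *;go(.5705,.094,.133,83.5)"
```

```text
t 9.05 tcp [0.5706 0.094  0.136 ] yang 83.51 F [-0.1  0.4 -4.8] w 0.1177881566370474 g 59.05059456825256
now-axes [0.001 0.    0.025] target-axes [0.001 0.    0.025] turn [0.    0.001 0.001]
```

>>> move_arm([
  [[0,0,0.01,0,0,0,1],[0,0,0.01,0,0,0,1],[0,0,0.006,0,0,0,1],[0,0,0,0,0,0,1],[0,0,0,0,0,0,1],[0,0,0,0,0,0,1],[0,0,0,0,0,0,1],[0,0,0,0,0,0,1],[0,0,0,0,0,0,1],[0,0,0,0,0,0,1]],
])

```text
time: 10.3
tool_pos: [0.5705, 0.094, 0.1328]
tool_rot: [0.0, 0.057, 0.998, 0.0]
contact_force: [-0.2, -0.6, -4.1]
gripper_width: 0.117
grasp_force: 59.2
```

```bash
python3 -c "from h import *;go(.5705,.094,.133,83.5)"
```

```text
t 10.3 tcp [0.5705 0.094  0.1328] yang 83.51 F [-0.2 -0.6 -4.1] w 0.1168367975514237 g 59.19756352901459
now-axes [ 0.     0.    -0.002] target-axes [ 0.     0.    -0.002] turn [0.    0.    0.001]
```

>>> move_arm([
  [[0,0,0.006,0,0,0,1],[0,0,0,0,0,0,1],[0,0,0.006,0,0,0,1],[0,0,0,0,0,0,1],[0,0,0.006,0,0,0,1],[0,0,0,0,0,0,1],[0,0,0,0,0,0,1],[0,0,0,0,0,0,1],[0,0,0,0,0,0,1],[0,0,0,0,0,0,1]],
])

```text
time: 11.55
tool_pos: [0.5706, 0.094, 0.1326]
tool_rot: [-0.0, 0.057, 0.998, -0.0]
contact_force: [-7.1, -0.8, 8.1]
gripper_width: 0.115
grasp_force: 60.3
```

It is seated: the force reversed sign at the expected height. I'll release, wait, and rise.

>>> move_arm([
  [[0,0,-0.01,0,0,0,1],[0,0,0,0,0,0,0.5],[0,0,0,0,0,0,0],[0,0,0,0,0,0,0],[0,0,0,0,0,0,0],[0,0,0,0,0,0,0],[0,0,-0.1,0,0,0,0],[0,0,-0.3,0,0,0,0],[0,0,-0.3,0,0,0,0],[0,0,-0.3,0,0,0,0]],
])

```text
time: 12.8
tool_pos: [0.5707, 0.094, 0.2541]
tool_rot: [0.001, 0.057, 0.998, 0.0]
contact_force: [-0.5, 0.0, 0.1]
gripper_width: 1.001
grasp_force: 0.0
```

Run:
```python
from h import *
p,W,f=grab("scene")
cv2.imwrite("pics/s4.png",cv2.resize(p[150:290,250:420],None,fx=4,fy=4))
c,s=np.cos(np.radians(-6.5)),np.sin(np.radians(-6.5))
m=(W[...,2]>.108)&(W[...,2]<.123);m[:150]=0;m[300:]=0;m[:,:270]=0;m[:,420:]=0
q=W[m];b=q[:,:2]-[.5703,.0943];b=np.c_[c*b[:,0]+s*b[:,1],-s*b[:,0]+c*b[:,1]]
k=(abs(b)<[.12,.09]).all(1);q=q[k];b=b[k];print(k.sum(),np.percentile(b,[0.5,2,98,99.5],axis=0).round(4),np.median(q[:,2]))
print("tilt",np.linalg.lstsq(np.c_[b,np.ones(len(b))],q[:,2],rcond=None)[0],cv2.minAreaRect((b*1000).astype(np.float32)))
# gate_grip target, TCP above by 60 mm ; tool y at -6.5
g=np.array([.5703,.0943])+[c*-.072-s*.135,s*-.072+c*.135];print(g)
go(g[0],g[1],.23,-6.5)
```

```text
1932 [[-0.1013 -0.0747]
 [-0.0971 -0.0719]
 [ 0.0984  0.0748]
 [ 0.1002  0.0765]] 0.11528288943369597
tilt [-0.00335709 -0.00574011  0.11522496] ((-1.0007705688476562, 0.525146484375), (208.1693115234375, 153.75839233398438), 0.19356729090213776)
[0.51404526 0.23658283]
t 12.85 tcp [0.5731 0.0941 0.2605] yang 83.51 F [ 1.1 -0.3  4.2] w 1.001656825361482 g 0.0
now-axes [0.626 1.123 0.249] target-axes [ 1.124 -0.624  0.254] turn [ 0.063  0.047 10.474]
```

View pics/s4.png

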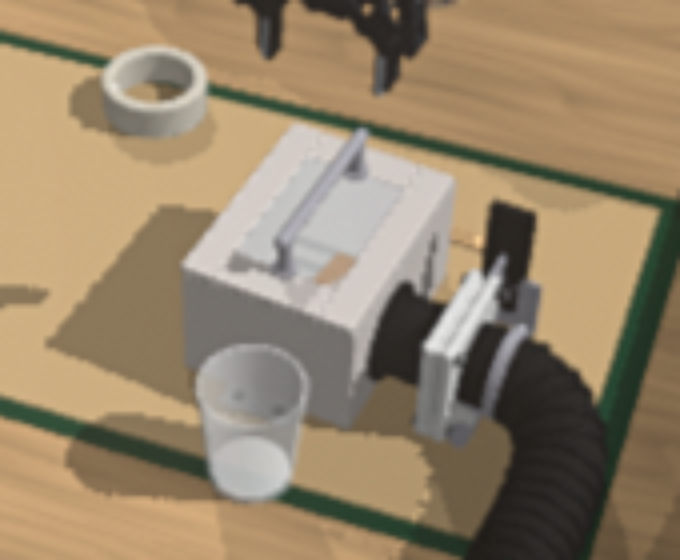

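The lid is home: level, centred within about 1 mm, top at z = 0.115. The handle is at crop (510,240), gate shut. I'll turn the tool 90°.

>>> move_arm([
  [[0,0,0,0,0,1,0],[0,0,0,0,0,1,0],[0,0,0,0,0,1,0],[0,0,0,0,0,1,0],[0,0,0,0,0,1,0],[0,0,0,0,0,1,0],[0,0,0,0,0,1,0],[0,0,0,0,0,1,0],[0,0,0,0,0,1,0],[0,0,0,0,0,1,0]],
])

```text
time: 14.1
tool_pos: [0.5707, 0.094, 0.2525]
tool_rot: [0.0, 0.724, 0.69, 0.0]
contact_force: [0.4, -0.4, 0.6]
gripper_width: 1.003
grasp_force: 0.0
```

```bash
python3 -c "from h import *;go(.5138,.2363,.23,-6.5)"
```

```text
t 14.1 tcp [0.5707 0.094  0.2525] yang -2.72 F [ 0.4 -0.4  0.6] w 1.002763650177982 g 0.0
now-axes [ 1.162 -0.53   0.187] target-axes [ 1.125 -0.605  0.187] turn [ 0.006 -0.001  0.44 ]
```

>>> move_arm([
  [[0,0,0,0,0,0.44,0],[0.225,-0.121,0.03,0,0,0,0.5],[0.225,-0.121,0.04,0,0,0,0.5],[0.225,-0.121,0.04,0,0,0,0.5],[0.225,-0.121,0.04,0,0,0,0.5],[0.225,-0.121,0.04,0,0,0,0.5],[0,0,0,0,0,0,0.5],[0,0,0,0,0,0,0.5],[0,0,0,0,0,0,0.5],[0,0,0,0,0,0,0.5]],
])

```text
time: 15.35
tool_pos: [0.5134, 0.2354, 0.2293]
tool_rot: [0.0, 0.745, 0.667, 0.0]
contact_force: [-0.5, -0.4, -0.4]
gripper_width: 0.498
grasp_force: 0.0
```

Run:
```python
from h import *
go(.5138,.2363,.095,-6.5)
p,W,f=grab("scene");cv2.imwrite("pics/s5.png",cv2.resize(p[120:270,300:450],None,fx=4,fy=4))
```

```text
t 15.35 tcp [0.5134 0.2354 0.2293] yang -6.28 F [-0.5 -0.4 -0.4] w 0.49826260642460285 g 0.0
now-axes [0.008 0.002 1.119] target-axes [0.008 0.002 1.119] turn [ 0.002 -0.001  0.025]
```

View pics/s5.png

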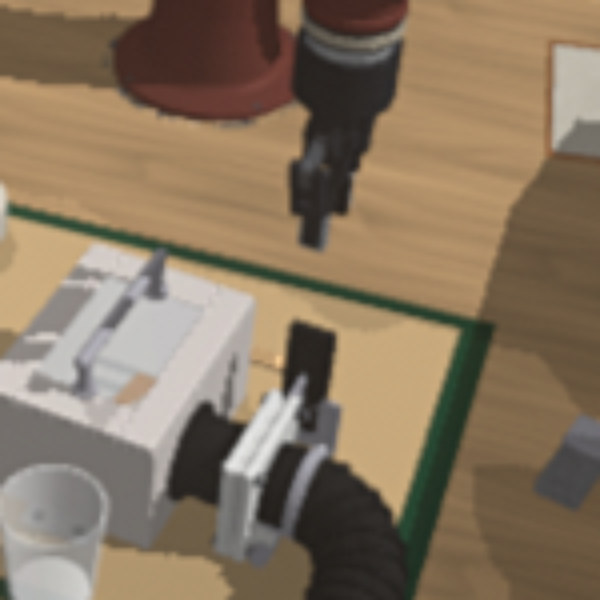

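The fingers (crop (315,240)) stand right above the handle (crop (312,325)). I'll go down and close.

>>> move_arm([
  [[0.01,0,0.2,0,0,0.02,0.5],[0,0,0.25,0,0,0,0.5],[0,0,0.22,0,0,0,0.5],[0,0,0.2,0,0,0,0.5],[0,0,0.15,0,0,0,0.5],[0,0,0.08,0,0,0,0.5],[0,0,0.02,0,0,0,0.5],[0,0,0,0,0,0,0.7],[0,0,0,0,0,0,1],[0,0,0,0,0,0,1]],
])

```text
time: 16.65
tool_pos: [0.5128, 0.2376, 0.0958]
tool_rot: [-0.0, 0.745, 0.667, -0.0]
contact_force: [-5.2, -0.7, 4.9]
gripper_width: 0.155
grasp_force: 60.7
```

>>> move_arm([
  [[0,0,0,0,0,0,1],[0,0,0,0,0,0,1],[0,0,0,0,0,0,1],[0,0,0,0,0,0,1],[0,0,0,0,0,0,1],[0,0,0,0,0,0,1],[0,0,0,0,0,0,1],[0,0,0,0,0,0,1],[0,0,0,0,0,0,1],[0,0,0,0,0,0,1]],
])

```text
time: 17.9
tool_pos: [0.5128, 0.2376, 0.0958]
tool_rot: [-0.0, 0.745, 0.667, -0.0]
contact_force: [-4.9, -0.8, 5.2]
gripper_width: 0.157
grasp_force: 60.7
```

```bash
python3 -c "from h import *;go(.5138,.2363,.095,-6.5)"
```

```text
t 17.9 tcp [0.5128 0.2376 0.0958] yang -6.37 F [-4.9 -0.8  5.2] w 0.15736733591860644 g 60.71362495422363
now-axes [-0.01   0.01   0.007] target-axes [-0.01   0.01   0.007] turn [-0.006 -0.002  0.015]
```

Gripped, with the gate at its shut stop. Now draw along -tool y by about 32 mm.

>>> move_arm([
  [[0,-0.02,0,0,0,0,1],[0,-0.04,0,0,0,0,1],[0,-0.05,0,0,0,0,1],[0,-0.05,0,0,0,0,1],[0,-0.05,0,0,0,0,1],[0,-0.04,0,0,0,0,1],[0,-0.02,0,0,0,0,1],[0,0,0,0,0,0,1],[0,0,0,0,0,0,1],[0,0,0,0,0,0,1]],
])

```text
time: 19.15
tool_pos: [0.4838, 0.2408, 0.0959]
tool_rot: [0.002, 0.745, 0.667, 0.003]
contact_force: [9.8, -0.8, -3.0]
gripper_width: 0.158
grasp_force: 59.6
```

Run:
```python
from h import *
t=np.radians(-6.5);e=np.array([np.cos(t),np.sin(t)])
s=manip.state();print("drawn mm",-(s["tool_pos"][:2]-[.5128,.2376])@e*1000)
go(.5128-.032*e[0],.2376-.032*e[1],.095,-6.5)
p,W,f=grab("top");p2,W2,_=grab("scene");cv2.imwrite("pics/s6.png",cv2.resize(p2[120:270,270:420],None,fx=4,fy=4))
c,sn=e
for w in(W,W2):
    b=w[...,:2]-[.5703,.0943];B=np.stack([c*b[...,0]+sn*b[...,1],-sn*b[...,0]+c*b[...,1]],-1)
    m=(abs(B[...,1]-.135)<.024)&(abs(B[...,0]+.09)<.06)&(w[...,2]>.116)&(w[...,2]<.134)
    q=B[m];print(len(q),len(q)and np.percentile(q,[2,50,98],axis=0).round(4))
    m=(abs(B[...,0])<.105)&(abs(B[...,1])<.08)&(w[...,2]>.105)&(w[...,2]<.123);print("lid z",np.median(w[m][:,2]),np.percentile(B[m],[1,99],axis=0).round(4))
```

```text
drawn mm 29.185277706857946
t 19.15 tcp [0.4838 0.2408 0.0959] yang -6.4 F [ 9.8 -0.8 -3. ] w 0.15792131175424046 g 59.59457516670227
now-axes [ 0.001 -0.024  0.007] target-axes [ 0.001 -0.023  0.007] turn [ 0.048 -0.01   0.011]
0 0
lid z 0.11473647644387919 [[-0.0988 -0.0757]
 [ 0.0972  0.0736]]
40 [[-0.1137  0.1255]
 [-0.0946  0.1457]
 [-0.0798  0.1556]]
lid z 0.1151328061637118 [[-0.0993 -0.0742]
 [ 0.0998  0.0763]]
```

View pics/s6.png

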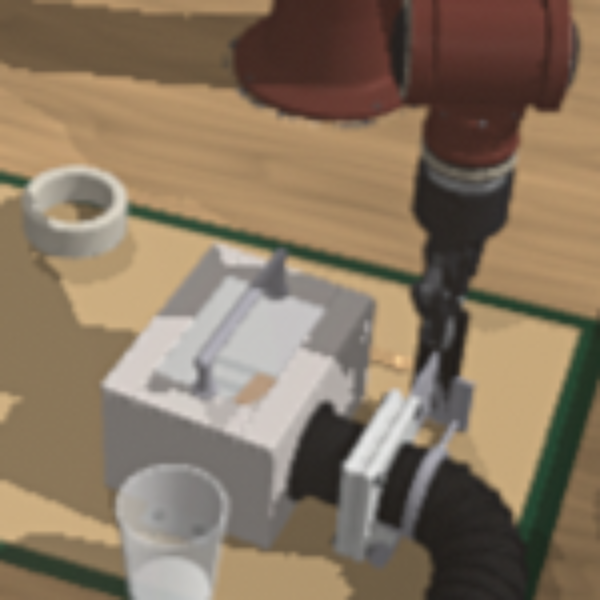

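The handle is drawn about 29 mm: the spring force of 9.8 N agrees, and the lid is still home. I'll add 3 mm.

>>> move_arm([
  [[0,-0.012,0,0,0,0,1],[0,-0.012,0,0,0,0,1],[0,0,0,0,0,0,1],[0,0,0,0,0,0,1],[0,0,0,0,0,0,1],[0,0,0,0,0,0,1],[0,0,0,0,0,0,1],[0,0,0,0,0,0,1],[0,0,0,0,0,0,1],[0,0,0,0,0,0,1]],
])

```text
time: 20.5
tool_pos: [0.4811, 0.2411, 0.0959]
tool_rot: [0.002, 0.746, 0.666, 0.003]
contact_force: [9.5, 0.2, -2.7]
gripper_width: 0.156
grasp_force: 59.6
```

Run:
```python
from h import *
t=np.radians(-6.5);e=np.array([np.cos(t),np.sin(t)])
s=manip.state();d=-(s["tool_pos"][:2]-[.5128,.2376])@e*1000
print(d,s["contact_force"],s["grasp_force"])
if 29<d<35 and s["grasp_force"]>20: print(manip.job_done())
```

```text
31.903514520756612 [ 9.47556398  0.1593339  -2.70215483] 59.57727313041687
the job is handed in; nothing more can be done
None
```

The lid was set home on the box and released, the gate was then drawn to about 32 mm (by tool travel) and is still held there, and the job was handed in at about 20.5 s; no verdict came back.

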